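# Sort glass-fitting barrels by heft into sprung nests

## Task

The two steel barrels look alike, but each is either hollow, a filled canister or a solid hub, which only its weight tells: lift each a little to feel how heavy it is, then put it in the nest for its kind (one stud on the nest: hollow; two studs: filled; three studs: solid). Press the nest's sprung latch back with the barrel, lower it behind the front lip and push it gently down until it stands on the nest's soft floor and the latch springs forward over its top; let go and leave the third nest empty. Never force a barrel hard against a nest, do not tip it over, and leave the other things on the table where they are.

Things in the scene. Friction and masses are not known exactly. Their poses are not given: they have to be found in the camera images.
- barrel_a: One of two upright steel barrels of the same looks: 44 mm diameter, 64 mm tall, origin at the centre of the underside, z up. It is the hollow one (about 150 g), the filled canister (400 g) or the solid hub (720 g), give or take 6 per cent; either barrel can be any of them, but the two differ. The contents do not show.
- barrel_b: One of two upright steel barrels of the same looks: 44 mm diameter, 64 mm tall, origin at the centre of the underside, z up. Same as barrel_a, but of another kind. A core inside can rattle by 1 to 2 mm.
- nest_hollow: Fixed nest for the hollow (about 150 g) barrel, marked by one dark stud on its front apron and again on top of its rear housing. Base 155 x 64 x 4 mm; origin under the middle of the pocket; +x: the way its latch is pushed, roughly away from the robot. Floor: soft pad, top z 9 mm. Walls around it, top z 20: inner faces front lip x -22 (12 thick), back x +30, sides y +-24 mm. Rear housing from x 57, 40 wide, top z 88.
- nest_filled: Fixed nest for the filled (about 400 g) barrel, marked by two dark studs side by side on its front apron and again on top of its rear housing. Base 155 x 64 x 4 mm; origin under the middle of the pocket; +x: the way its latch is pushed, roughly away from the robot. Same build and sizes as nest_hollow. In every nest the pad yields 1 mm per 4 N, at most 4 mm.
- nest_solid: Fixed nest for the solid (about 720 g) barrel, marked by three dark studs side by side on its front apron and again on top of its rear housing. Base 155 x 64 x 4 mm; origin under the middle of the pocket; +x: the way its latch is pushed, roughly away from the robot. Same build and sizes as nest_hollow. In every nest the pad yields 1 mm per 4 N, at most 4 mm.
- nest_hollow_latch (a joint): Sprung latch of nest_hollow: black block 24 mm wide, z 76 to 84 mm over the nest's underside, front face at x 18 mm at rest (0). Value: m it is pushed to +x, hard stop at 0.012; the spring gives 4 N at first, 0.3 N more per mm. All three alike.
- nest_filled_latch (a joint): Sprung latch of nest_filled: same as nest_hollow_latch. Lip to latch is only 40 mm in every nest, so a 44 mm barrel, foot just above the lip, must press the latch back 4 to 12 mm and then go down; the latch rubs on its side and can hold it up.
- nest_solid_latch (a joint): Sprung latch of nest_solid: same as nest_hollow_latch. In every nest the top of a barrel standing on the floor is at z 73 mm or less, and the latch springs forward over it to 0; if the barrel is not fully down the latch stays back.
- tape_roll: Bystander: grey tape roll lying flat, 50 mm diameter, 24 mm high, between the barrels; origin at the centre of its underside.
- wood_wedge: Bystander: flat wooden strip 100 x 30 x 18 mm; origin at the centre of its underside.
- screwdriver: Bystander: screwdriver lying on the table.
- jar: Bystander: amber jar, 60 mm diameter, 85 mm high; origin at the centre of its underside.
- packer: Bystander: white plastic packer 55 x 35 x 20 mm; origin at the centre of its underside.

How it is judged:
At the end, for the whole second after the job is handed in: Each barrel rests released in the pocket of the nest for its kind (its load on the nest: under 2.7 N hollow, 2.7 to 5.4 N filled, over 5.4 N solid), underside at most 1.5 mm above the unloaded pad, tilt under 0.08 rad, the latch sprung back over it to within 2 mm; third nest empty (((x of barrel_a in the frame of nest_hollow between -0.003 and 0.011 m and y of barrel_a in the frame of nest_hollow between -0.005 and 0.005 m and z of barrel_a in the frame of nest_hollow below 0.0105 m and value of joint nest_hollow_latch below 0.002 m and contact force between barrel_a and nest_hollow between 0.6 and 2.7 N) or (x of barrel_a in the frame of nest_filled between -0.003 and 0.011 m and y of barrel_a in the frame of nest_filled between -0.005 and 0.005 m and z of barrel_a in the frame of nest_filled below 0.0105 m and value of joint nest_filled_latch below 0.002 m and contact force between barrel_a and nest_filled between 2.7 and 5.4 N) or (x of barrel_a in the frame of nest_solid between -0.003 and 0.011 m and y of barrel_a in the frame of nest_solid between -0.005 and 0.005 m and z of barrel_a in the frame of nest_solid below 0.0105 m and value of joint nest_solid_latch below 0.002 m and contact force between barrel_a and nest_solid above 5.4 N)) and angle between each of barrel_a, barrel_b's own z axis and vertical below 0.08 rad and linear speed of each of barrel_a, barrel_b below 0.02 m/s and ((x of barrel_b in the frame of nest_hollow between -0.003 and 0.011 m and y of barrel_b in the frame of nest_hollow between -0.005 and 0.005 m and z of barrel_b in the frame of nest_hollow below 0.0105 m and value of joint nest_hollow_latch below 0.002 m and contact force between barrel_b and nest_hollow between 0.6 and 2.7 N) or (x of barrel_b in the frame of nest_filled between -0.003 and 0.011 m and y of barrel_b in the frame of nest_filled between -0.005 and 0.005 m and z of barrel_b in the frame of nest_filled below 0.0105 m and value of joint nest_filled_latch below 0.002 m and contact force between barrel_b and nest_filled between 2.7 and 5.4 N) or (x of barrel_b in the frame of nest_solid between -0.003 and 0.011 m and y of barrel_b in the frame of nest_solid between -0.005 and 0.005 m and z of barrel_b in the frame of nest_solid below 0.0105 m and value of joint nest_solid_latch below 0.002 m and contact force between barrel_b and nest_solid above 5.4 N))); the robot touches nothing.
It fails at once if a bystander is moved more than 30 mm (distance of any of tape_roll, wood_wedge, screwdriver, jar, packer from where it was at the start of the episode above 0.03 m).
It fails at once if a barrel is tipped more than 35 degrees (angle between any of barrel_a, barrel_b's own z axis and vertical above 0.61 rad).
It fails at once if a barrel is forced against a nest with more than 25 N (contact force between any of barrel_a, barrel_b and nest_hollow above 25 N or contact force between any of barrel_a, barrel_b and nest_filled above 25 N or contact force between any of barrel_a, barrel_b and nest_solid above 25 N).
It also fails if it takes over 64 s, if anything falls off the work surface, if the arm or the gripper's body presses on something with over 40 N, if the wrist force passes 120 N, or if a joint passes its speed limit or range.

## Robot

A 7-joint arm with a two-finger parallel gripper is mounted at the origin on the work surface. World frame = base frame: x ahead of the robot, y to its left, z up, the work surface at z = 0. Lengths are in m, angles in rad, forces in N, time in s.
With the tool pointing down it reaches from about 0.4 to 0.85 m from the base axis. Payload 10.4 kg.
Tool frame: the origin (TCP) lies on the front face of the gripper's body, between the roots of the fingers; the fingertips stand 73 mm ahead of it and the grasp point (between the pads) lies 54 mm ahead of it; z points along the fingers, y is the line along which they close (so a half turn about z gives the same grasp; the last joint's range is limited). The gripper opens to 85 mm and grips with 20 to 120 N. Pads are 22 mm wide; open, the fingers measure 114 mm over their backs; the gripper's body (76 mm by 85 mm) begins 54 mm behind the grasp point. The pads swing forward as they close: fully open they stand 13 mm farther back than shut.
Start: joints at [1.221, 0.332, -0.065, 1.46, 0.022, 1.35, -0.088], TCP at [0.201, -0.592, 0.304] pointing down, gripper open.
Joint ranges: [-2.6, 2.6], [-0.5, 2.12], [-1.47, 1.34], [0.16, 2.42], [-1.27, 4.41], [0.06, 2.06], [-2.6, 2.6]. Speed limits (rad/s): [2.22, 2.22, 2.79, 2.79, 3.14, 3.14, 3.14].

## Interface

Orientations are given as a unit quaternion [x, y, z, w].
In Python, from workcell import manip gives the robot as it stands.
- The arm moves only by the shell command python3 -m jog 'ROWS' [FORCE]. ROWS is JSON, a list of rows, each an object with "grip": the gripper command: -1 is fully open, 1 is shut, values between are in proportion; "slide": the shift along the tool's x, y, z in cm, a list of three; "yaw": the turn about the tool's z in rad. A call has 1 to 8 rows; each row shifts and turns the commanded pose from where the row before left it, along the tool's axes as they then stand; what a row does not reach is not made up. A row lasts 1/10 s, in which the tool goes at most 50 mm and 8.59 degrees, less where a joint would pass 70% of its speed; a pose out of reach is approached as far as the arm can. A call with a gripper value outside its range is refused whole. The fingers move at their own pace and stop on an object; FORCE is the grip in N (left out, the last holds). Time passes only in rows, so rows that do not move let the fingers close. It gives the time, the measured TCP pose, the force, the opening and the grip force at its end, in the units of the state.
- manip.get_obs(): the state, without advancing time (a new reading comes with each control period).
- manip.camera(name): name is "scene" or "top"; returns the picture (420x560x3 uint8, blue, green, red); there is no depth.
- manip.calibration(name): a dict with "vfov" (degrees; the focal length in pixels is half the picture's height over the tangent of half this angle, whatever the lens; pixels are square), "cx", "cy" (the principal point, pixels), "k1" (the pictures are not rectified: a ray, as slopes to the right and down, at radius r is drawn at 1 + k1 r^2 times it, then the intrinsics apply), "camera_from_world" (4x4, takes a point from world to camera coordinates). Camera axes: x right, y down, z forward; pixel columns grow to the right and rows downward; lengths in m; the calibration is good to about 2 mm. A picture is of the moment at which its call begins. calibration takes no time and is no camera call.
- manip.hand_in(): hands the job in; it is judged then, once.
Trained networks look in the newest picture that a camera, given by its name, has taken for a name from the list of things; names that differ only in an ending like _2 or _b are one class to them, and where a whole thing is asked for, a point or a joint stands for the part that bears it (a point fixed in the world has none). Each returns a list of dicts, best first, with "conf" (0 to 1); they miss things now and then, are a little off and sometimes report something else, mostly with a low value. They report only what shows in the picture. A call takes as long as a camera call.
- manip.masks_of(thing, camera): "region" (420x560 bool, what is visible of it) and "centre" ([column, row] in pixels, amid what is visible of it).
The state is a dict: "clock": time; "joint_pos": joint angles; "joint_velocities": joint speeds; "tau": joint torques, N m; "position": TCP position; "ee_rot": TCP orientation; "ft_force": force on the tool from outside, world axes, zero at the start; "torque": the same for the moment, N m; "grip_width": opening from 0.0 (shut) to 1.0 (fully open); "grasp_force": force on a finger pad.
Only numpy, scipy, OpenCV 4.12 (cv2) and the standard library are available. Lean on these libraries where they do the work, as an engineer would, in place of code of your own. Each camera call takes 0.05 s, during which the arm holds its last target. There are 200 camera calls.

## Working session

There is one attempt and no reset: what is moved stays moved. The work goes in short steps, Python scripts to look and compute and a shell command to move; the robot and the scene stay as the last step left them, time stands still between calls to the robot, and variables do not carry over. Pictures are saved under pics/ and viewed, at most 10 in all, crops included, and the job is handed in when it is done.

```bash
mkdir -p pics; ls; python3 - <<'E'
from workcell import manip
import cv2
o=manip.get_obs(); print(o)
for n in("scene","top"):
    cv2.imwrite(f"pics/{n}0.png",manip.camera(n)); c=manip.calibration(n); print(n,c)
    for t in("barrel_a","nest_hollow","nest_filled","nest_solid","nest_hollow_latch","tape_roll","wood_wedge","screwdriver","jar","packer"):
        for d in manip.masks_of(t,n): print(n,t,round(d["conf"],2),[round(float(x),1) for x in d["centre"]],int(d["region"].sum()))
E
```

```text
pics
{'clock': 0.0, 'joint_pos': array([ 1.22140459,  0.33287551, -0.06471081,  1.4609394 ,  0.02161145,
        1.34991791, -0.08848645]), 'joint_velocities': array([-2.09201021e-06,  1.86196320e-03,  2.22902799e-04,  1.17375196e-03,
        8.81826159e-04, -8.42185127e-04, -7.24098983e-04]), 'tau': array([ 3.34059632e-05, -6.25436497e+01,  4.95064328e-02, -3.91614139e+01,
        1.62584195e-02,  9.79690289e-03, -1.30334655e-06]), 'position': array([ 0.20054215, -0.5916606 ,  0.30311454]), 'ee_rot': array([ 9.86676470e-01,  1.62693033e-01, -1.54489550e-04, -7.05334300e-04]), 'ft_force': array([ 0.16165513,  1.16546102, -0.64066081]), 'torque': array([ 0.01702591, -0.0134481 , -0.01803107]), 'grasp_force': 0.0, 'grip_width': 1.0005580514549377}
scene {'vfov': 51.50200592231632, 'cx': 280.83631489006166, 'cy': 207.871650461855, 'k1': -0.05615604142937784, 'camera_from_world': array([[ 0.1240438 ,  0.99224521,  0.00791069, -0.1098405 ],
       [ 0.58352516, -0.06649568, -0.8093681 , -0.2335632 ],
       [-0.80256559,  0.10501318, -0.58724842,  1.36890666],
       [ 0.        ,  0.    
[... 1032 characters left out ...]
00]])}
top barrel_a 0.89 [140.9, 216.4] 390
top barrel_a 0.75 [330.3, 134.1] 658
top barrel_a 0.58 [243.1, 218.4] 356
top barrel_a 0.41 [276.2, 132.8] 495
top barrel_a 0.3 [203.2, 284.6] 370
top nest_hollow 0.68 [407.9, 211.7] 1896
top nest_hollow 0.59 [243.6, 220.3] 337
top nest_filled 0.93 [360.2, 195.0] 1869
top nest_solid 0.97 [303.6, 202.4] 2011
top nest_hollow_latch 0.69 [415.5, 196.8] 124
top tape_roll 0.53 [182.0, 201.2] 240
top wood_wedge 0.8 [276.6, 136.4] 598
top wood_wedge 0.59 [416.5, 197.1] 135
top screwdriver 0.84 [163.0, 132.8] 606
top screwdriver 0.6 [302.9, 204.6] 1871
top screwdriver 0.18 [189.4, 211.8] 205
top jar 0.81 [332.4, 135.1] 624
top packer 0.78 [204.9, 282.6] 394
```

```bash
python3 - <<'E'
import cv2
for n,(y0,y1,x0,x1) in {"scene":(140,340,60,480),"top":(100,310,100,460)}.items():
    i=cv2.imread(f"pics/{n}0.png")[y0:y1,x0:x1]; s=800/(x1-x0)
    cv2.imwrite(f"pics/{n}0c.png",cv2.resize(i,None,fx=s,fy=s,interpolation=cv2.INTER_CUBIC))
E
```

```text
(no output)
```

View pics/scene0c.png

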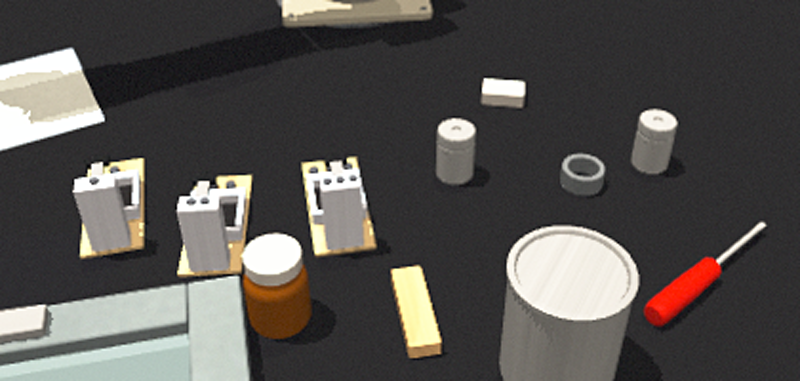

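View pics/top0c.png

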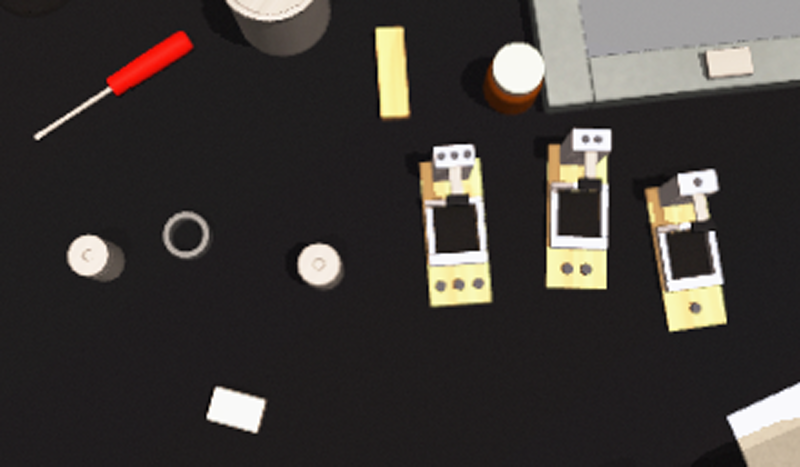

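The scene picture shows the barrels at about (298,220) and (402,215). In the top picture they are at (244,219) and (140,215), and the solid, filled and hollow nests stand left to right at columns 304, 360 and 410. Next I'll zoom in on the nests.

```bash
cat > h.py <<'E'
import numpy as np, cv2
from workcell import manip
class Cam:
    def __init__(s,n):
        c=manip.calibration(n); s.f=210/np.tan(np.radians(c["vfov"])/2); s.cx,s.cy,s.k=c["cx"],c["cy"],c["k1"]
        s.R=c["camera_from_world"][:3,:3]; s.t=c["camera_from_world"][:3,3]; s.C=-s.R.T@s.t
    def proj(s,P):
        q=np.atleast_2d(P)@s.R.T+s.t; u=q[:,:2]/q[:,2:]; u=u*(1+s.k*(u**2).sum(1,keepdims=True))
        return u*s.f+[s.cx,s.cy]
    def ray(s,p):
        d=(np.array(p,float)-[s.cx,s.cy])/s.f; u=d.copy()
        for _ in range(20): u=d/(1+s.k*(u@u))
        return s.R.T@np.r_[u,1]
    def at_z(s,p,z):
        r=s.ray(p); return s.C+r*(z-s.C[2])/r[2]
cams={n:Cam(n) for n in("scene","top")}
def nest(p,pts):
    c,s=np.cos(p[2]),np.sin(p[2]); q=np.atleast_2d(pts)
    return np.c_[p[0]+c*q[:,0]-s*q[:,1],p[1]+s*q[:,0]+c*q[:,1],q[:,2]]
E
python3 - <<'E'
from h import *
print({n:c.C.round(3) for n,c in cams.items()})
T=cams["top"]
for p in((140,215),(243.5,219)): print(T.at_z(p,.064).round(3))
for p in((298,241),(402,237)): print(cams["scene"].at_z(p,0).round(3))
for p in((408,212),(360,195),(304,202)): print(T.at_z(p,.02).round(3))
i=cv2.imread("pics/top0.png"); j=cv2.imread("pics/scene0.png")
a=[i[155:255,x:x+50] for x in(284,340,388)]
cv2.imwrite("pics/nz.png",cv2.resize(np.hstack(a),(798,532*1),interpolation=cv2.INTER_NEAREST))
E
```

```text
{'scene': array([ 1.249, -0.05 ,  0.616]), 'top': array([0.392, 0.008, 1.104])}
[0.504 0.325 0.064]
[0.496 0.089 0.064]
[0.533 0.082 0.   ]
[0.547 0.314 0.   ]
[ 0.517 -0.296  0.02 ]
[ 0.557 -0.182  0.02 ]
[ 0.54  -0.049  0.02 ]
```

View pics/nz.png

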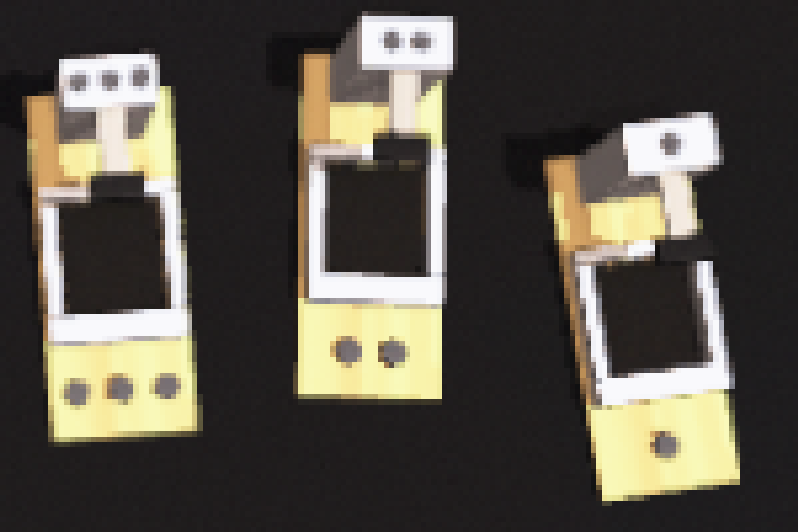

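```bash
cat > fit.py <<'E'
from h import *
from scipy.ndimage import map_coordinates, gaussian_filter
from scipy.optimize import minimize
L=np.linspace
def seg(x0,x1,y0,y1,z,nx,ny,n=40):  # edge points + outward (dark side) normal
    return np.c_[L(x0,x1,n),L(y0,y1,n),np.full(n,z)],np.array([nx,ny,0])
# (edge, normal to the darker side, channel)
E={"top":[seg(-.022,-.022,-.02,.02,.02,1,0),seg(-.018,.012,.024,.024,.02,0,-1),seg(-.018,.012,-.024,-.024,.02,0,1),
   seg(-.034,-.034,-.028,.028,.02,-1,0),seg(-.065,-.038,.032,.032,.004,0,1),seg(-.065,-.038,-.032,-.032,.004,0,-1),
   seg(.06,.09,.02,.02,.088,0,1),seg(.06,.09,-.02,-.02,.088,0,-1)],
   "scene":[seg(-.022,-.022,-.02,.02,.02,1,0),seg(-.034,-.034,-.028,.028,.02,-1,0),seg(-.065,-.038,.032,.032,.004,0,1),seg(-.065,-.038,-.032,-.032,.004,0,-1),
   seg(.06,.09,.02,.02,.088,0,1),seg(.06,.09,-.02,-.02,.088,0,-1)]}
img={n:gaussian_filter(cv2.imread(f"pics/{n}0.png")[:,:,0].astype(float),.7) for n in cams}
def score(p,n):
    c=cams[n]; s=0
    for P,N in E[n]:
        d=.002; a=c.proj(nest(p,P+N*d)); b=c.proj(nest(p,P-N*d))
        va,vb=[map_coordinates(img[n],q.T[::-1],order=1) for q in(a,b)]
        s+=np.clip(vb-va,-20,120).mean()
    return -s
S={"hollow":(.508,-.296,.15),"filled":(.548,-.182,0),"solid":(.531,-.05,.06)}
for k,p0 in S.items():
  for ns in(("top",),("scene",),("top","scene")):
    best=min((minimize(lambda p:sum(score(p,n) for n in ns),np.array(p0)+[dx,dy,da],method="Nelder-Mead",options=dict(initial_simplex=np.array(p0)+[dx,dy,da]+np.array([[0,0,0],[.004,0,0],[0,.004,0],[0,0,.04]]),xatol=1e-5,fatol=1e-3)) for dx in(-.008,0,.008) for dy in(-.006,0,.006) for da in(-.06,.06)),key=lambda r:r.fun)
    print(k,ns,best.x.round(4),round(best.fun,1))
E
python3 fit.py
python3 - <<'E'
from h import *
T=cams["top"]
def px(k,zx,zy): return ((284,340,388)[k]+(zx-266*k)/5.32-.5,155+zy/5.32-.5)
st={"solid":(0,(120,389),(109,80)),"filled":(1,(371,352),(407,41)),"hollow":(2,(665,445),(671,144))}
for k,(i,a,b) in st.items():
    A=T.at_z(px(i,*a),.006)[:2]; B=T.at_z(px(i,*b),.09)[:2]; d=B-A
    print(k,A.round(4),B.round(4),"yaw",np.arctan2(d[1],d[0]).round(4),"len",np.hypot(*d).round(4))
E
```

```text
hollow ('top',) [ 0.5102 -0.301   0.1401] -762.9
hollow ('scene',) [ 0.5095 -0.3015  0.1393] -341.4
hollow ('top', 'scene') [ 0.51   -0.3013  0.1394] -1099.1
filled ('top',) [ 0.553  -0.1825 -0.033 ] -780.1
filled ('scene',) [ 0.5532 -0.1831 -0.0232] -430.5
filled ('top', 'scene') [ 0.5531 -0.1827 -0.0274] -1201.6
solid ('top',) [ 0.5359 -0.0515  0.0786] -741.2
solid ('scene',) [ 0.5364 -0.0525  0.0772] -512.0
solid ('top', 'scene') [ 0.5362 -0.0519  0.0753] -1229.7
solid [ 0.4813 -0.0548] [ 0.6034 -0.0461] yaw 0.0711 len 0.1224
filled [ 0.4979 -0.1812] [ 0.6207 -0.1848] yaw -0.0293 len 0.1228
hollow [ 0.4561 -0.3087] [ 0.5774 -0.2914] yaw 0.1415 len 0.1225
```

```bash
cat > bfit.py <<'E'
from h import *
from scipy.ndimage import map_coordinates, gaussian_filter
from scipy.optimize import minimize
a=np.linspace(0,2*np.pi,90,endpoint=False); U=np.c_[np.cos(a),np.sin(a),0*a]
def score(p,n,img,z0=0.):
    c=cams[n]; s=0
    # top rim, far half from camera of it (contrast with table) + near bottom rim
    v=c.C[:2]-p[:2]; v/=np.hypot(*v); front=U[:,:2]@v
    sets=[(U[front<.2],.064)]+([(U[front>.3],0)] if n=="scene" else [])
    for u,z in sets:
        A,B=[c.proj(np.r_[p,z0]+u*(.022+d)+[0,0,z]) for d in(.002,-.002)]
        if z==0: A,B=[c.proj(np.r_[p,z0]+u*(.022+d)) for d in(.002,-.002)]
        va,vb=[map_coordinates(img,q.T[::-1],order=1) for q in(A,B)]
        s+=np.clip(vb-va,-20,120).mean()
    return -s
def fit(p0,ns,imgs,z0=0.):
    r=[minimize(lambda p:sum(score(p,n,imgs[n],z0) for n in ns),np.add(p0,(dx,dy)),method="Nelder-Mead",options=dict(initial_simplex=np.add(p0,(dx,dy))+np.array([[0,0],[.004,0],[0,.004]]))) for dx in(-.012,-.006,0,.006,.012) for dy in(-.008,0,.008)]
    return min(r,key=lambda r:r.fun)
if __name__=="__main__":
    imgs={n:gaussian_filter(cv2.imread(f"pics/{n}0.png")[:,:,1].astype(float),.7) for n in cams}
    for p0 in((.507,.09),(.51,.323)):
        for ns in(("top",),("scene",),("top","scene")):
            r=fit(p0,ns,imgs); print(ns,r.x.round(4),round(r.fun,1))
    T,S=cams["top"],cams["scene"]
    print(T.at_z((182,202),.024).round(3),T.at_z((205,284),.02).round(3),"wedge",T.at_z((276,133),.018).round(3))
    print(T.proj([[.507,.09,.064],[.51,.32,.064]]),S.proj([[.507,.09,.064],[.51,.32,.064]]))
E
python3 bfit.py
```

```text
('top',) [0.4962 0.0888] -120.0
('scene',) [0.4974 0.0881] -143.0
('top', 'scene') [0.4969 0.0885] -259.2
('top',) [0.5049 0.3263] -120.0
('scene',) [0.5055 0.3245] -139.0
('top', 'scene') [0.5049 0.3248] -256.7
[0.539 0.237 0.024] [0.349 0.18  0.02 ] wedge [0.708 0.017 0.018]
[[242.90057324 213.95566277]
 [142.06708349 212.30264688]] [[300.81361615 209.96917039]
 [403.93955714 203.77033089]]
```

```bash
python3 -m jog '[{"grip":-1,"slide":[0,0,0],"yaw":0.11},{"grip":-1,"slide":[0,0,0],"yaw":0.11},{"grip":-1,"slide":[0,0,0],"yaw":0.107},{"grip":-1,"slide":[3.5,-3.5,0],"yaw":0},{"grip":-1,"slide":[3.5,-3.5,0],"yaw":0},{"grip":-1,"slide":[3.5,-3.5,0],"yaw":0},{"grip":-1,"slide":[3.5,-3.5,0],"yaw":0},{"grip":-1,"slide":[3.5,-3.5,0],"yaw":0}]'
python3 -m jog '[{"grip":-1,"slide":[3,-4,0],"yaw":0},{"grip":-1,"slide":[3,-4,0],"yaw":0},{"grip":-1,"slide":[3,-4,0],"yaw":0},{"grip":-1,"slide":[1,-4.5,0],"yaw":0},{"grip":-1,"slide":[1,-4.5,0],"yaw":0},{"grip":-1,"slide":[0.5,-4.5,0],"yaw":0},{"grip":-1,"slide":[0,-4.5,0],"yaw":0},{"grip":-1,"slide":[0,0,0],"yaw":0}]'
```

```text
clock: 1.9
position: [0.3768, -0.4154, 0.3042]
ee_rot: [1.0, -0.0, 0.0, 0.0]
ft_force: [0.6, -0.7, 0.1]
grip_width: 0.999
grasp_force: 0.0
clock: 2.7
position: [0.4913, -0.1103, 0.3045]
ee_rot: [1.0, 0.004, 0.001, -0.001]
ft_force: [0.7, -0.0, -0.6]
grip_width: 0.999
grasp_force: 0.0
```

```bash
python3 -m jog '[{"grip":-0.6,"slide":[0.2,-4,0],"yaw":0},{"grip":-0.6,"slide":[0.2,-4,0],"yaw":0},{"grip":-0.6,"slide":[0.17,-4,0],"yaw":0},{"grip":-0.6,"slide":[0,-4,0],"yaw":0},{"grip":-0.6,"slide":[0,-3.88,0],"yaw":0},{"grip":-0.6,"slide":[0,0,3],"yaw":0},{"grip":-0.6,"slide":[0,0,3],"yaw":0},{"grip":-0.6,"slide":[0,0,0],"yaw":0}]' 40
```

```text
clock: 3.5
position: [0.4949, 0.0811, 0.2407]
ee_rot: [1.0, -0.0, -0.003, 0.0]
ft_force: [-1.7, -0.0, 0.9]
grip_width: 0.801
grasp_force: 0.0
```

```bash
python3 - <<'E'
from workcell import manip
o=manip.get_obs(); print(o["position"].round(4),o["ee_rot"].round(4),o["ft_force"].round(2),o["grip_width"])
E
```

```text
[0.4949 0.0811 0.2407] [ 1.0e+00 -0.0e+00 -2.9e-03  4.0e-04] [-1.74 -0.02  0.89] 0.8011393599242901
```

```bash
python3 -m jog '[{"grip":-0.6,"slide":[0.2,-0.7,1],"yaw":0},{"grip":-0.6,"slide":[0,0,3],"yaw":0},{"grip":-0.6,"slide":[0,0,3],"yaw":0},{"grip":-0.6,"slide":[0,0,2],"yaw":0},{"grip":-0.6,"slide":[0,0,0],"yaw":0},{"grip":-0.6,"slide":[0,0,0],"yaw":0}]'
```

```text
clock: 4.1
position: [0.4994, 0.0891, 0.1552]
ee_rot: [1.0, -0.0, 0.001, -0.0]
ft_force: [0.0, 0.4, 0.7]
grip_width: 0.802
grasp_force: 0.0
```

```bash
python3 -m jog '[{"grip":-0.6,"slide":[-0.1,0,2],"yaw":0},{"grip":-0.6,"slide":[0,0,2],"yaw":0},{"grip":-0.6,"slide":[0,0,1.5],"yaw":0},{"grip":-0.6,"slide":[0,0,0],"yaw":0},{"grip":-0.6,"slide":[0,0,0],"yaw":0}]'
python3 -m jog '[{"grip":-0.6,"slide":[0,0,0],"yaw":0}]'; python3 -m jog '[{"grip":-0.6,"slide":[0,0,0],"yaw":0}]'
```

```text
clock: 4.6
position: [0.4981, 0.089, 0.0999]
ee_rot: [1.0, -0.0, 0.001, -0.0]
ft_force: [0.4, -0.3, 0.4]
grip_width: 0.801
grasp_force: 0.0
clock: 4.7
position: [0.4983, 0.089, 0.1001]
ee_rot: [1.0, -0.0, 0.001, -0.0]
ft_force: [-0.1, 0.2, 0.0]
grip_width: 0.795
grasp_force: 0.0
clock: 4.8
position: [0.4981, 0.0889, 0.0999]
ee_rot: [1.0, -0.0, 0.001, -0.0]
ft_force: [-0.3, -0.2, 0.4]
grip_width: 0.798
grasp_force: 0.0
```

```bash
python3 -m jog '[{"grip":1,"slide":[-0.1,0,0],"yaw":0},{"grip":1,"slide":[0,0,0],"yaw":0},{"grip":1,"slide":[0,0,0],"yaw":0},{"grip":1,"slide":[0,0,0],"yaw":0},{"grip":1,"slide":[0,0,0],"yaw":0},{"grip":1,"slide":[0,0,0],"yaw":0}]' 50
python3 -m jog '[{"grip":1,"slide":[0,0,-1],"yaw":0},{"grip":1,"slide":[0,0,-1],"yaw":0},{"grip":1,"slide":[0,0,-1],"yaw":0},{"grip":1,"slide":[0,0,0],"yaw":0},{"grip":1,"slide":[0,0,0],"yaw":0},{"grip":1,"slide":[0,0,0],"yaw":0}]'
for i in 1 2 3; do python3 -m jog '[{"grip":1,"slide":[0,0,0],"yaw":0}]'; done
```

```text
clock: 5.4
position: [0.4967, 0.0889, 0.0994]
ee_rot: [1.0, -0.0, 0.0, 0.0]
ft_force: [-1.9, -1.2, 6.0]
grip_width: 0.509
grasp_force: 51.6
clock: 6.0
position: [0.4962, 0.0887, 0.1286]
ee_rot: [1.0, -0.0, -0.0, 0.0]
ft_force: [0.8, -0.2, -3.9]
grip_width: 0.511
grasp_force: 51.8
clock: 6.1
position: [0.4962, 0.0887, 0.1285]
ee_rot: [1.0, -0.0, -0.0, 0.0]
ft_force: [0.4, 0.2, -4.2]
grip_width: 0.507
grasp_force: 51.8
clock: 6.2
position: [0.4963, 0.0888, 0.1286]
ee_rot: [1.0, -0.0, -0.0, 0.0]
ft_force: [0.2, 0.9, -3.8]
grip_width: 0.507
grasp_force: 51.8
clock: 6.3
position: [0.4964, 0.0888, 0.1287]
ee_rot: [1.0, -0.0, -0.0, 0.0]
ft_force: [-0.8, -0.5, -4.1]
grip_width: 0.507
grasp_force: 51.8
```

```bash
python3 -m jog '[{"grip":1,"slide":[0,0,-2],"yaw":0},{"grip":1,"slide":[0,0,-3],"yaw":0},{"grip":1,"slide":[0,1,-3],"yaw":0},{"grip":1,"slide":[0,3,-1.2],"yaw":0},{"grip":1,"slide":[0.5,4,0],"yaw":0},{"grip":1,"slide":[1,4,0],"yaw":0},{"grip":1,"slide":[1,4,0],"yaw":0},{"grip":1,"slide":[1,4,0],"yaw":0}]'
python3 -m jog '[{"grip":1,"slide":[1,4,0],"yaw":0},{"grip":1,"slide":[0.17,2,0],"yaw":0},{"grip":1,"slide":[0,1.1,0],"yaw":0},{"grip":1,"slide":[0,0,0],"yaw":0.0274},{"grip":1,"slide":[0,0,0],"yaw":0},{"grip":1,"slide":[0,0,0],"yaw":0},{"grip":1,"slide":[0,0,0],"yaw":0}]'
```

```text
clock: 7.1
position: [0.5315, -0.1128, 0.221]
ee_rot: [1.0, -0.0, 0.0, 0.0]
ft_force: [1.3, -0.8, -4.5]
grip_width: 0.511
grasp_force: 52.7
clock: 7.8
position: [0.5433, -0.1807, 0.2211]
ee_rot: [1.0, -0.013, 0.0, -0.0]
ft_force: [0.7, 0.5, -4.2]
grip_width: 0.507
grasp_force: 53.0
```

```bash
python3 -m jog '[{"grip":1,"slide":[0,0.17,1],"yaw":0},{"grip":1,"slide":[0,0,2.5],"yaw":0},{"grip":1,"slide":[0,0,2.5],"yaw":0},{"grip":1,"slide":[0,0,2],"yaw":0},{"grip":1,"slide":[0,0,1],"yaw":0},{"grip":1,"slide":[0,0,0],"yaw":0},{"grip":1,"slide":[0,0,0],"yaw":0},{"grip":1,"slide":[0,0,0],"yaw":0}]'
python3 - <<'E'
from h import *
import cv2
o=manip.get_obs(); p=o["position"]; print(p.round(4),o["ee_rot"].round(4))
i=manip.camera("scene"); cv2.imwrite("pics/s1.png",i)
a=cv2.resize(i[150:310,110:270],(600,600),interpolation=cv2.INTER_CUBIC)
j=manip.camera("top"); cv2.imwrite("pics/t1.png",j)
cv2.imwrite("pics/s1c.png",a)
E
```

```text
clock: 8.6
position: [0.5438, -0.1841, 0.1321]
ee_rot: [1.0, -0.014, 0.001, 0.0]
ft_force: [0.2, 0.1, -3.6]
grip_width: 0.505
grasp_force: 53.0
[ 0.5438 -0.1841  0.1321] [ 9.999e-01 -1.380e-02  1.000e-03  3.000e-04]
```

View pics/s1c.png

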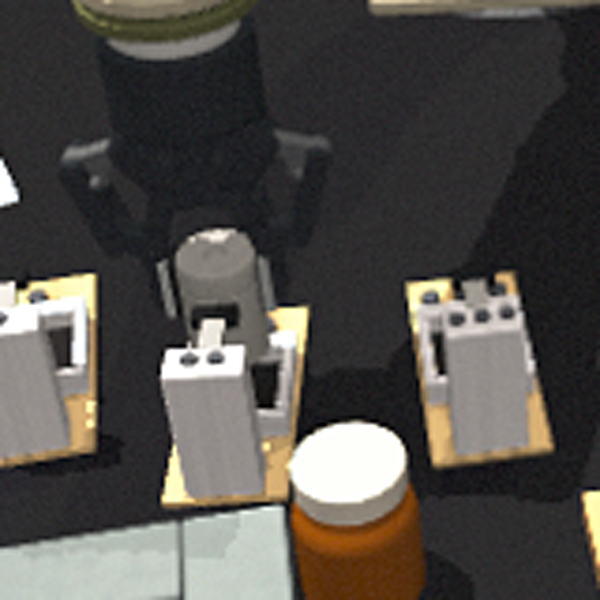

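The picture shows the barrel upright in the grip over the filled nest's lip, centred on the latch at about (215,318) in the crop. I'll trim y and lower it a little more.

```bash
python3 -m jog '[{"grip":1,"slide":[0,-0.15,0.4],"yaw":0},{"grip":1,"slide":[0,0,0.35],"yaw":0},{"grip":1,"slide":[0,0,0],"yaw":0},{"grip":1,"slide":[0,0,0],"yaw":0},{"grip":1,"slide":[0,0,0],"yaw":0}]'
python3 -m jog '[{"grip":1,"slide":[0,0,0],"yaw":0}]'
```

```text
clock: 9.2
position: [0.5432, -0.1824, 0.1235]
ee_rot: [1.0, -0.014, 0.0, 0.0]
ft_force: [0.3, -0.4, -3.7]
grip_width: 0.503
grasp_force: 53.0
clock: 9.3
position: [0.5432, -0.1825, 0.1235]
ee_rot: [1.0, -0.014, 0.0, 0.0]
ft_force: [-0.6, 0.7, -4.3]
grip_width: 0.506
grasp_force: 53.0
```

```bash
python3 -m jog '[{"grip":1,"slide":[0.4,0,0],"yaw":0},{"grip":1,"slide":[0.3,0,0],"yaw":0},{"grip":1,"slide":[0.3,0,0],"yaw":0},{"grip":1,"slide":[0.2,0,0],"yaw":0},{"grip":1,"slide":[0.2,0,0],"yaw":0},{"grip":1,"slide":[0,0,0],"yaw":0},{"grip":1,"slide":[0,0,0],"yaw":0},{"grip":1,"slide":[0,0,0],"yaw":0}]'
python3 -m jog '[{"grip":1,"slide":[0,0,0],"yaw":0}]'
```

```text
clock: 10.1
position: [0.5566, -0.1829, 0.1232]
ee_rot: [1.0, -0.014, -0.001, 0.0]
ft_force: [-7.0, 0.7, -0.9]
grip_width: 0.503
grasp_force: 53.3
clock: 10.2
position: [0.5565, -0.1829, 0.1232]
ee_rot: [1.0, -0.014, -0.001, 0.0]
ft_force: [-6.1, 0.1, -0.3]
grip_width: 0.5
grasp_force: 53.3
```

```bash
python3 -m jog '[{"grip":1,"slide":[0,0,0.2],"yaw":0},{"grip":1,"slide":[0,0,0.2],"yaw":0},{"grip":1,"slide":[0,0,0.2],"yaw":0},{"grip":1,"slide":[0,0,0],"yaw":0},{"grip":1,"slide":[0,0,0],"yaw":0}]'
python3 -m jog '[{"grip":1,"slide":[0,0,0.2],"yaw":0},{"grip":1,"slide":[0,0,0.1],"yaw":0},{"grip":1,"slide":[0,0,0],"yaw":0},{"grip":1,"slide":[0,0,0],"yaw":0}]'
```

```text
clock: 10.7
position: [0.5563, -0.1829, 0.1169]
ee_rot: [1.0, -0.014, -0.001, -0.0]
ft_force: [-6.2, -0.3, -3.2]
grip_width: 0.505
grasp_force: 53.4
clock: 11.1
position: [0.5563, -0.1829, 0.1138]
ee_rot: [1.0, -0.014, -0.001, -0.0]
ft_force: [-6.2, -0.0, -3.6]
grip_width: 0.506
grasp_force: 53.3
```

```bash
python3 -m jog '[{"grip":1,"slide":[0,0,0.15],"yaw":0},{"grip":1,"slide":[0,0,0.15],"yaw":0},{"grip":1,"slide":[0,0,0],"yaw":0},{"grip":1,"slide":[0,0,0],"yaw":0}]'
python3 -m jog '[{"grip":1,"slide":[0,0,0.1],"yaw":0},{"grip":1,"slide":[0,0,0.1],"yaw":0},{"grip":1,"slide":[0,0,0],"yaw":0},{"grip":1,"slide":[0,0,0],"yaw":0}]'
```

```text
clock: 11.5
position: [0.5576, -0.1827, 0.1115]
ee_rot: [1.0, -0.014, 0.0, 0.0]
ft_force: [0.5, -0.9, -4.1]
grip_width: 0.505
grasp_force: 53.0
clock: 11.9
position: [0.5571, -0.1828, 0.1094]
ee_rot: [1.0, -0.014, 0.0, -0.0]
ft_force: [-0.4, -0.1, -4.5]
grip_width: 0.511
grasp_force: 53.0
```

```bash
python3 -m jog '[{"grip":1,"slide":[0,0,0.1],"yaw":0},{"grip":1,"slide":[0,0,0.05],"yaw":0},{"grip":1,"slide":[0,0,0],"yaw":0},{"grip":1,"slide":[0,0,0],"yaw":0},{"grip":1,"slide":[0,0,0],"yaw":0}]'
```

```text
clock: 12.4
position: [0.5572, -0.1828, 0.1081]
ee_rot: [1.0, -0.014, 0.0, 0.0]
ft_force: [-0.2, -0.4, -0.9]
grip_width: 0.506
grasp_force: 53.1
```

```bash
python3 -m jog '[{"grip":-0.6,"slide":[0,0,0],"yaw":0},{"grip":-0.6,"slide":[0,0,0],"yaw":0},{"grip":-0.6,"slide":[0,0,0],"yaw":0},{"grip":-0.6,"slide":[0,0,0],"yaw":0},{"grip":-0.6,"slide":[0,0,-1],"yaw":0},{"grip":-0.6,"slide":[0,0,-3],"yaw":0},{"grip":-0.6,"slide":[0,0,-4],"yaw":0},{"grip":-0.6,"slide":[0,0,-4],"yaw":0}]'
python3 -m jog '[{"grip":-0.6,"slide":[0,-3,0],"yaw":-0.027},{"grip":-0.6,"slide":[-0.3,-4.5,0],"yaw":0},{"grip":-0.6,"slide":[-0.7,-4.5,0],"yaw":0},{"grip":-0.6,"slide":[-0.7,-4.5,0],"yaw":0},{"grip":-0.6,"slide":[-0.7,-4.5,0],"yaw":0},{"grip":-0.6,"slide":[-0.7,-4.5,0],"yaw":0},{"grip":-0.6,"slide":[-0.7,-4.5,0],"yaw":0},{"grip":-0.6,"slide":[-0.7,-4.5,0],"yaw":0}]'
python3 -m jog '[{"grip":-0.6,"slide":[-0.5,-4.5,0],"yaw":0},{"grip":-0.6,"slide":[-0.3,-4.5,0],"yaw":0},{"grip":-0.6,"slide":[0,-4,0],"yaw":0},{"grip":-0.6,"slide":[0,-3,0],"yaw":0},{"grip":-0.6,"slide":[0,0,0],"yaw":0},{"grip":-0.6,"slide":[0,0,0],"yaw":0},{"grip":-0.6,"slide":[0,0,0],"yaw":0}]'
python3 - <<'E'
from h import *
i=manip.camera("scene"); j=manip.camera("top"); cv2.imwrite("pics/t2.png",j); cv2.imwrite("pics/s2.png",i)
a=[cv2.resize(i[180:300,120:240],(400,400),interpolation=cv2.INTER_CUBIC),cv2.resize(j[140:240,300:400],(400,400),interpolation=cv2.INTER_CUBIC)]
cv2.imwrite("pics/s2c.png",np.hstack(a))
E
```

```text
clock: 13.2
position: [0.5569, -0.1826, 0.2299]
ee_rot: [1.0, -0.014, -0.0, -0.0]
ft_force: [1.6, -0.1, 0.3]
grip_width: 0.795
grasp_force: 0.0
clock: 14.0
position: [0.5127, 0.164, 0.229]
ee_rot: [1.0, -0.0, 0.001, 0.0]
ft_force: [0.8, 0.9, -0.4]
grip_width: 0.798
grasp_force: 0.0
clock: 14.7
position: [0.5057, 0.3211, 0.2282]
ee_rot: [1.0, -0.001, 0.0, 0.0]
ft_force: [0.3, 0.3, 0.1]
grip_width: 0.801
grasp_force: 0.0
```

View pics/s2c.png

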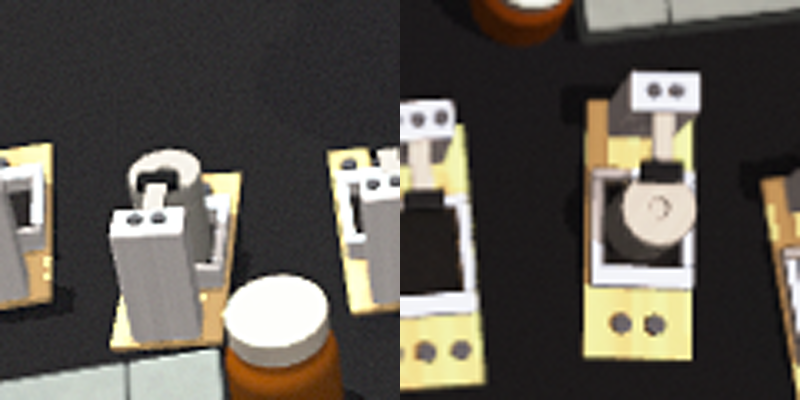

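The barrel stands in the two-stud nest with the black latch forward over its top, at about (155,180) in the left crop and (660,170) in the right. Now the second barrel.

```bash
python3 -m jog '[{"grip":-0.6,"slide":[-0.1,-0.35,0],"yaw":0},{"grip":-0.6,"slide":[0,0,3],"yaw":0},{"grip":-0.6,"slide":[0,0,3],"yaw":0},{"grip":-0.6,"slide":[0,0,1.3],"yaw":0},{"grip":-0.6,"slide":[0,0,0],"yaw":0},{"grip":-0.6,"slide":[0,0,0],"yaw":0},{"grip":-0.6,"slide":[0,0,0],"yaw":0}]'
```

```text
clock: 15.5
position: [0.5048, 0.3263, 0.1565]
ee_rot: [1.0, -0.0, 0.001, -0.001]
ft_force: [0.4, -0.0, 0.5]
grip_width: 0.794
grasp_force: 0.0
```

```bash
python3 -m jog '[{"grip":-0.6,"slide":[0,0.1,2],"yaw":0},{"grip":-0.6,"slide":[0,0,2],"yaw":0},{"grip":-0.6,"slide":[0,0,1.7],"yaw":0},{"grip":-0.6,"slide":[0,0,0],"yaw":0},{"grip":-0.6,"slide":[0,0,0],"yaw":0},{"grip":-0.6,"slide":[0,0,0],"yaw":0}]'
python3 -m jog '[{"grip":1,"slide":[0,0,0],"yaw":0},{"grip":1,"slide":[0,0,0],"yaw":0},{"grip":1,"slide":[0,0,0],"yaw":0},{"grip":1,"slide":[0,0,0],"yaw":0},{"grip":1,"slide":[0,0,0],"yaw":0},{"grip":1,"slide":[0,0,0],"yaw":0}]' 60
python3 -m jog '[{"grip":1,"slide":[0,0,-1],"yaw":0},{"grip":1,"slide":[0,0,-1],"yaw":0},{"grip":1,"slide":[0,0,-1],"yaw":0},{"grip":1,"slide":[0,0,0],"yaw":0},{"grip":1,"slide":[0,0,0],"yaw":0},{"grip":1,"slide":[0,0,0],"yaw":0}]'
for i in 1 2; do python3 -m jog '[{"grip":1,"slide":[0,0,0],"yaw":0}]'; done
```

```text
clock: 16.1
position: [0.5048, 0.3252, 0.0991]
ee_rot: [1.0, -0.0, 0.001, -0.0]
ft_force: [0.4, -0.8, -1.3]
grip_width: 0.798
grasp_force: 0.0
clock: 16.7
position: [0.5047, 0.3254, 0.099]
ee_rot: [1.0, -0.0, 0.001, -0.001]
ft_force: [-0.6, 0.4, 6.1]
grip_width: 0.506
grasp_force: 62.4
clock: 17.3
position: [0.504, 0.3244, 0.1274]
ee_rot: [1.0, -0.0, -0.0, 0.0]
ft_force: [-0.0, 0.2, -7.3]
grip_width: 0.503
grasp_force: 62.5
clock: 17.4
position: [0.504, 0.3245, 0.1273]
ee_rot: [1.0, -0.0, -0.0, 0.0]
ft_force: [-0.1, -0.2, -6.9]
grip_width: 0.502
grasp_force: 62.5
clock: 17.5
position: [0.5041, 0.3246, 0.1275]
ee_rot: [1.0, -0.0, -0.0, 0.0]
ft_force: [0.3, 0.4, -6.8]
grip_width: 0.507
grasp_force: 62.5
```

```bash
python3 -m jog '[{"grip":1,"slide":[0,0,-2],"yaw":0},{"grip":1,"slide":[0,0,-3],"yaw":0},{"grip":1,"slide":[0,1,-3],"yaw":0},{"grip":1,"slide":[0,3,-0.8],"yaw":0},{"grip":1,"slide":[0,4.5,0],"yaw":0},{"grip":1,"slide":[0,4.5,0],"yaw":0},{"grip":1,"slide":[0,4.5,0],"yaw":0},{"grip":1,"slide":[0.5,4.5,0],"yaw":0}]'
python3 -m jog '[{"grip":1,"slide":[0.7,4.5,0],"yaw":0},{"grip":1,"slide":[0.7,4.5,0],"yaw":0},{"grip":1,"slide":[0.3,4,0],"yaw":0},{"grip":1,"slide":[0,2.5,0],"yaw":0},{"grip":1,"slide":[0,0,0],"yaw":-0.0765},{"grip":1,"slide":[0,0,0],"yaw":0},{"grip":1,"slide":[0,0,0],"yaw":0},{"grip":1,"slide":[0,0,0],"yaw":0}]'
python3 -m jog '[{"grip":1,"slide":[0,0,0],"yaw":0}]'
```

```text
clock: 18.3
position: [0.5084, 0.1032, 0.2159]
ee_rot: [1.0, 0.0, -0.0, 0.0]
ft_force: [1.6, 0.0, -6.3]
grip_width: 0.504
grasp_force: 64.2
clock: 19.1
position: [0.526, -0.0493, 0.2159]
ee_rot: [0.999, 0.038, 0.0, -0.0]
ft_force: [-0.7, 0.6, -7.3]
grip_width: 0.506
grasp_force: 64.7
clock: 19.2
position: [0.526, -0.0495, 0.2159]
ee_rot: [0.999, 0.038, 0.0, -0.0]
ft_force: [0.5, -0.2, -7.0]
grip_width: 0.506
grasp_force: 64.7
```

```bash
python3 -m jog '[{"grip":1,"slide":[0,0.25,1],"yaw":0},{"grip":1,"slide":[0,0,2.5],"yaw":0},{"grip":1,"slide":[0,0,2.5],"yaw":0},{"grip":1,"slide":[0,0,1.5],"yaw":0},{"grip":1,"slide":[0,0,1],"yaw":0},{"grip":1,"slide":[0,0,0],"yaw":0},{"grip":1,"slide":[0,0,0],"yaw":0},{"grip":1,"slide":[0,0,0],"yaw":0}]'
cat > np.py <<'E'
E
rm np.py; cat > npos.py <<'E'
from h import *
P={"solid":(.5362,-.0519,.0765)}["solid"]; o=manip.get_obs(); d=o["position"][:2]-P[:2]; c,s=np.cos(P[2]),np.sin(P[2])
print("nest xy mm",(1e3*np.array([c*d[0]+s*d[1],c*d[1]-s*d[0]])).round(1),"heading",2*np.arctan2(o["ee_rot"][1],o["ee_rot"][0]),"underside mm",1e3*(o["position"][2]-.099))
E
python3 npos.py
```

```text
clock: 20.0
position: [0.527, -0.0528, 0.132]
ee_rot: [0.999, 0.038, 0.001, 0.0]
ft_force: [-0.4, -0.3, -6.7]
grip_width: 0.508
grasp_force: 64.7
nest xy mm [-9.3 -0.2] heading 0.07593571811325002 underside mm 33.01050298645719
```

```bash
python3 -m jog '[{"grip":1,"slide":[0,0,0.45],"yaw":0},{"grip":1,"slide":[0,0,0.4],"yaw":0},{"grip":1,"slide":[0,0,0],"yaw":0},{"grip":1,"slide":[0,0,0],"yaw":0},{"grip":1,"slide":[0,0,0],"yaw":0}]'; python3 npos.py
python3 -m jog '[{"grip":1,"slide":[0.4,0,0],"yaw":0},{"grip":1,"slide":[0.3,0,0],"yaw":0},{"grip":1,"slide":[0.3,0,0],"yaw":0},{"grip":1,"slide":[0.2,0,0],"yaw":0},{"grip":1,"slide":[0.2,0,0],"yaw":0},{"grip":1,"slide":[0,0,0],"yaw":0},{"grip":1,"slide":[0,0,0],"yaw":0},{"grip":1,"slide":[0,0,0],"yaw":0}]'; python3 npos.py
```

```text
clock: 20.5
position: [0.5263, -0.0528, 0.1225]
ee_rot: [0.999, 0.038, 0.0, 0.0]
ft_force: [-0.2, -0.8, -6.5]
grip_width: 0.504
grasp_force: 64.8
nest xy mm [-9.9 -0.1] heading 0.07595003472930385 underside mm 23.492404864777217
clock: 21.3
position: [0.5396, -0.0518, 0.1222]
ee_rot: [0.999, 0.038, -0.001, 0.0]
ft_force: [-5.8, 0.1, -4.0]
grip_width: 0.507
grasp_force: 65.2
nest xy mm [ 3.4 -0.2] heading 0.0756847012797282 underside mm 23.165013347763775
```

```bash
python3 -m jog '[{"grip":1,"slide":[0,0,0.2],"yaw":0},{"grip":1,"slide":[0,0,0.2],"yaw":0},{"grip":1,"slide":[0,0,0.2],"yaw":0},{"grip":1,"slide":[0,0,0],"yaw":0},{"grip":1,"slide":[0,0,0],"yaw":0}]'; python3 npos.py
python3 -m jog '[{"grip":1,"slide":[0,0,0.2],"yaw":0},{"grip":1,"slide":[0,0,0.1],"yaw":0},{"grip":1,"slide":[0,0,0.1],"yaw":0},{"grip":1,"slide":[0,0,0],"yaw":0},{"grip":1,"slide":[0,0,0],"yaw":0}]';python3 npos.py
```

```text
clock: 21.8
position: [0.5393, -0.0519, 0.1158]
ee_rot: [0.999, 0.038, -0.001, 0.0]
ft_force: [-6.1, -0.6, -6.2]
grip_width: 0.507
grasp_force: 65.2
nest xy mm [ 3.1 -0.2] heading 0.07573389471662988 underside mm 16.83159266038431
clock: 22.3
position: [0.5393, -0.0518, 0.1118]
ee_rot: [0.999, 0.038, -0.001, 0.0]
ft_force: [-6.7, -0.4, -6.1]
grip_width: 0.507
grasp_force: 65.2
nest xy mm [ 3.1 -0.2] heading 0.07578431692599322 underside mm 12.815577970734626
```

```bash
python3 -m jog '[{"grip":1,"slide":[0,0,0.15],"yaw":0},{"grip":1,"slide":[0,0,0.15],"yaw":0},{"grip":1,"slide":[0,0,0],"yaw":0},{"grip":1,"slide":[0,0,0],"yaw":0},{"grip":1,"slide":[0,0,0],"yaw":0}]'; python3 npos.py
```

```text
clock: 22.8
position: [0.5404, -0.0517, 0.1095]
ee_rot: [0.999, 0.038, 0.0, 0.0]
ft_force: [0.3, 0.1, -6.5]
grip_width: 0.506
grasp_force: 64.7
nest xy mm [ 4.2 -0.1] heading 0.07590469373703494 underside mm 10.536139410967483
```

Latch snapped over; now I'll settle the barrel onto the pad.

```bash
python3 -m jog '[{"grip":1,"slide":[0,0,0.1],"yaw":0},{"grip":1,"slide":[0,0,0.1],"yaw":0},{"grip":1,"slide":[0,0,0.05],"yaw":0},{"grip":1,"slide":[0,0,0],"yaw":0},{"grip":1,"slide":[0,0,0],"yaw":0},{"grip":1,"slide":[0,0,0],"yaw":0}]'; python3 npos.py
```

```text
clock: 23.4
position: [0.5403, -0.0517, 0.1071]
ee_rot: [0.999, 0.038, 0.0, 0.0]
ft_force: [-0.1, -0.4, -2.9]
grip_width: 0.503
grasp_force: 65.0
nest xy mm [ 4.1 -0.2] heading 0.07592734907778832 underside mm 8.09090008349117
```

```bash
python3 -m jog '[{"grip":1,"slide":[0,0,0.05],"yaw":0},{"grip":1,"slide":[0,0,0],"yaw":0},{"grip":-0.6,"slide":[0,0,0],"yaw":0},{"grip":-0.6,"slide":[0,0,0],"yaw":0},{"grip":-0.6,"slide":[0,0,0],"yaw":0},{"grip":-0.6,"slide":[0,0,0],"yaw":0},{"grip":-0.6,"slide":[0,0,-1],"yaw":0},{"grip":-0.6,"slide":[0,0,-3],"yaw":0}]'
python3 -m jog '[{"grip":-0.6,"slide":[0,0,-4],"yaw":0},{"grip":-0.6,"slide":[0,0,-4],"yaw":0},{"grip":-0.6,"slide":[0,-4,0],"yaw":0},{"grip":-0.6,"slide":[0,-4,0],"yaw":0},{"grip":-0.6,"slide":[0,-4,0],"yaw":0},{"grip":-0.6,"slide":[0,-4,0],"yaw":0},{"grip":-0.6,"slide":[0,-4,0],"yaw":0},{"grip":-0.6,"slide":[0,0,0],"yaw":0}]'
python3 - <<'E'
from h import *
i=manip.camera("scene"); j=manip.camera("top")
a=[cv2.resize(i[180:300,130:270],(420,360),interpolation=cv2.INTER_CUBIC),cv2.resize(j[140:240,275:380],(378,360),interpolation=cv2.INTER_CUBIC)]
cv2.imwrite("pics/s3c.png",np.hstack(a))
E
```

```text
clock: 24.2
position: [0.5387, -0.0517, 0.1451]
ee_rot: [0.999, 0.038, -0.002, -0.0]
ft_force: [0.1, -0.1, 0.2]
grip_width: 0.8
grasp_force: 0.0
clock: 25.0
position: [0.5235, 0.1542, 0.2276]
ee_rot: [0.999, 0.042, 0.001, -0.001]
ft_force: [0.5, -0.4, -0.4]
grip_width: 0.802
grasp_force: 0.0
```

View pics/s3c.png

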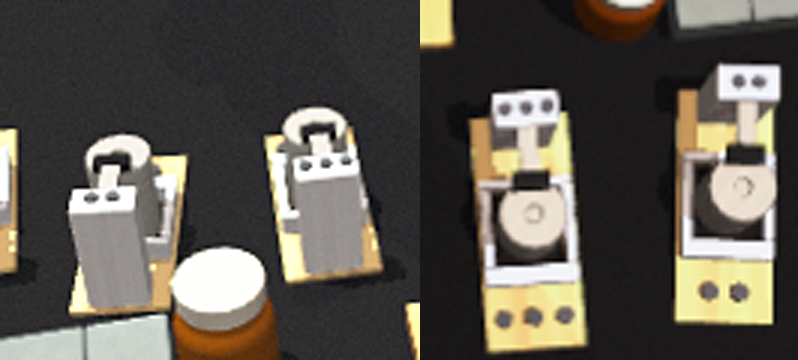

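Both barrels stand upright in their nests, with the latches forward over their tops at about (115,160) and (318,132) in the left crop. The hand is clear of everything.

```bash
python3 -c "
from workcell import manip
print(manip.hand_in())"
```

```text
the job is handed in; nothing more can be done
None
```

I handed the job in at about 25 s: the 4 N barrel is latched in the filled nest and the 7 N barrel in the solid nest, the hollow nest is empty, and no verdict came back.

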